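# Square up the carriers and hold the sprung hatch

### The arm

A 6-joint arm with a two-finger parallel gripper is mounted at the origin on the work surface. World frame = base frame: x ahead of the robot, y to its left, z up, the work surface at z = 0. Lengths are in m, angles in degrees, forces in N, time in s.
With the tool pointing down it reaches from about 0.375 to 0.9 m from the base axis. Payload 3.1 kg.
Tool frame: the origin (TCP) lies at the very end of the fingers, on their centre line; the grasp point (between the pads) lies 19 mm behind it (bot.tcp_to_grasp is the distance from the TCP to the grasp point, in m); z points along the fingers, y is the direction in which the jaws open and shut (so a half turn about z gives the same grasp; the last joint's range is limited). The gripper opens to 87 mm and grips with 3 to 60 N. Pads are 19 mm wide; open, the fingers measure 117 mm over their backs; the gripper's body (75 mm by 190 mm) begins 51 mm behind the grasp point.
Start: joints at [55.09, 30.224, 82.088, -0, 67.689, -10.227], TCP at [0.261, 0.568, 0.2] pointing down, gripper open.
Joint ranges: [-176.69, 176.69], [-43.24, 126.21], [12.49, 139.97], [-82, 262], [0, 151.66], [-163.58, 163.58]. Speed limits (degrees/s): [159.86, 159.86, 180, 180, 180, 180].

### API

Orientations are given as a 3x3 rotation matrix whose columns are the frame's x, y, z axes.
In Python, from rig import telemetry, eyes, order, bot gives the robot as it stands. The module is installed in compiled form; this text tells all that it offers.
- The arm moves only by the tool servo_tool, never from a script. Its argument "targets" is a list of rows, each a list of 2 entries, a list of its own where there are three numbers: the shift along the tool's x, y, z in m, then the turn, a rotation vector about the tool's x, y, z in rad. In form: [[[tx, ty, tz], [wx, wy, wz]], ...]. A call has 1 to 12 rows; each row is the pose to reach, as a shift and turn from the pose commanded when the call began, along the tool's axes at that moment; what a row does not reach only later rows make up. A row lasts 1/8 s, in which the tool goes at most 62.5 mm and 10.7 degrees, less where a joint would pass 70% of its speed; a pose out of reach is approached as far as the arm can. A call with a gripper value outside its range is refused whole. "gripper" is the finger opening in m, from 0 to 0.087, set as the call begins (left out, the last holds). The fingers move at their own pace and stop on an object; the grip force is fixed at half the most. Time passes only in rows, so rows that repeat a pose let the fingers close. It gives the time, the measured TCP pose, the force and the opening at its end, in the units of the state.
- telemetry.read_state(): the state, without advancing time (a new reading comes with each control period).
- eyes.capture(name): name is "scene" or "top"; returns a dict with "pixels" (420x560x3 uint8, blue, green, red), "intrinsics" (3x3 intrinsics, pixels), "extrinsics" (4x4, takes a point from camera to world coordinates). Camera axes: x right, y down, z forward; pixel columns grow to the right and rows downward; lengths in m; the calibration is good to about 2 mm. A picture is of the moment at which its call begins. There is no depth.
- order.hand_in(): hands the job in, once; it reports no verdict.
The state is a dict: "time_s": time; "joint_positions": joint angles; "qvel": joint speeds; "tau": joint torques, N m; "position": TCP position; "tcp_rot": TCP orientation; "force": force on the tool from outside, world axes, zero at the start; "moment": the same for the moment, N m; "opening": opening from 0.0 (shut) to 1.0 (fully open).
Only numpy, scipy, OpenCV 4.12 (cv2) and the standard library are available. Lean on these libraries where they do the work, as an engineer would, in place of code of your own. Each camera call takes 0.05 s, during which the arm holds its last target. There are 200 camera calls.

### The job

First stack the two loose carrier plates squarely on top of the one already lying on the black loading board, edges flush, and let go of them. Then take the dust box's hatch by its bar, raise it past the point where its springs balance its weight, ease it back down to just below that point (a few degrees) and keep holding it there so that I can load the pile: the program finishes while you still hold the hatch. Do not let the hatch slam shut or fly up to its stop, and leave the other things on the bench where they are.

Things in the scene. Friction and masses are not known exactly. Their poses are not given: they have to be found in the camera images.
- carrier_a: one of the two loose carriers lying on the bench (either may go on first): rigid aluminium carrier plate, 80 (x) x 50 (y) x 10 (z) mm, about 0.09 kg, two rows of four dark pockets marked on its flat top; origin at the centre of its underside, z up. 
- carrier_b: the other loose carrier, identical: rigid aluminium carrier plate, 80 (x) x 50 (y) x 10 (z) mm, about 0.09 kg, two rows of four dark pockets marked on its flat top; origin at the centre of its underside, z up. 
- carrier_base: the carrier already lying (loose) on the loading board, identical; the pile is built on it, so that the undersides of the next two come to lie 10 and 20 mm above its underside. It must stay on the board: rigid aluminium carrier plate, 80 (x) x 50 (y) x 10 (z) mm, about 0.09 kg, two rows of four dark pockets marked on its flat top; origin at the centre of its underside, z up. 
- loading_board: fixed black plastic block 100 (x) x 70 (y) x 12 (z) mm to the right of the box; origin at the centre of its underside, on the bench.
- dust_box: fixed white sheet-metal box, 200 (x, front to back) x 240 (y) x 110 (z) mm; origin at the centre of its underside; its front faces its own -x. Its whole top is the hatch, a steel plate 4 mm thick.
- hatch (a joint): hatch angle, rad: 0 shut (level), grows as the front edge rises, stop at 1.35. Weight and springs balance at 0.85 (49 degrees): below it the hatch falls shut by itself, above it the springs carry it to the stop. At the bar it takes 2.2 N to lift from shut, falling to 0 at balance; 0.1 rad off balance, 0.5 N. A pin on the arc at the box's +y side marks balance. 'Just below': 2 to 12 degrees below.
- hatch_hinge (a point): centre of the hinge axis, fixed on the box's far upper edge: in the box's frame at x = +100, y = 0, z = +112 mm. The axis runs along the box's y. The point's axes are those of the box.
- hatch_bar (a point): round steel bar 10 mm thick, 130 mm long, parallel to the hinge, 40 mm before the hatch's front edge, on two 8 mm arms 62 mm either side of its middle (116 mm free to grip). The point is the bar's middle, 240 mm from the hinge axis: from the hinge at box x = -240 cos(angle), z = +240 sin(angle) mm; 112 mm above the bench when shut. It can turn between the fingers.
- jar: bystander: amber jar, 38 mm across, 55 mm high; origin under its centre.
- screwdriver: bystander: black-handled screwdriver 150 mm long, lying beyond the loading board; origin under its middle.
- spool: bystander: grey spool 48 mm across, 28 mm high, in front of the loading board; origin under its centre.
- parts_cup: bystander: steel bowl 60 mm across, 30 mm high, left of the box; origin under its centre.
- tweezers: bystander: steel tweezers 120 mm long lying in front of the box; origin under their middle.
- esd_brush: bystander: black brush 160 mm long lying left of the box; origin under its middle.
There are look-alikes about, which are no part of the job. What is shaped like the carrier_a but red or yellow is not meant. Leave any purple look-alike of the carrier_base alone.

How it is judged (in metres and radians):
On the way, in this order (a step that is already met when the one before it is completed fails the run):
1. both loose carriers lie squarely on the first one on the board, let go, with the hatch still shut (x of carrier_a in the frame of carrier_base between -0.006 and 0.006 m and y of carrier_a in the frame of carrier_base between -0.006 and 0.006 m and angle between the x axis of each of carrier_a, carrier_b and the x axis of carrier_base, either way round below 0.1 rad and angle between each of carrier_a, carrier_b's own z axis and vertical below 0.05 rad and linear speed of each of carrier_a, carrier_b below 0.02 m/s and x of carrier_b in the frame of carrier_base between -0.006 and 0.006 m and y of carrier_b in the frame of carrier_base between -0.006 and 0.006 m and ((z of carrier_a in the frame of carrier_base between 0.007 and 0.013 m and z of carrier_b in the frame of carrier_base between 0.017 and 0.023 m) or (z of carrier_b in the frame of carrier_base between 0.007 and 0.013 m and z of carrier_a in the frame of carrier_base between 0.017 and 0.023 m)) and x of carrier_base in the frame of loading_board between -0.022 and 0.022 m and y of carrier_base in the frame of loading_board between -0.022 and 0.022 m and z of carrier_base in the frame of loading_board between 0.009 and 0.015 m and contact force between the fingers and carrier_a below 0.05 N and contact force between the fingers and carrier_b below 0.05 N and contact force between the fingers and carrier_base below 0.05 N and value of joint hatch below 0.1 rad), for 0.2 s.
2. the hatch, held by its bar, is raised past its balance point (0.85 rad) (value of joint hatch above 0.88 rad and contact force between the fingers and hatch above 0.3 N), for 0.1 s.
At the end, for the whole second after the job is handed in: Both carriers lie flat on the base carrier, in either order, within 6 mm and 0.1 rad of it, 10 and 20 mm (+-3) up, still and let go, the base within 22 mm of the board's centre; the fingers hold the hatch's bar (over 0.3 N), the hatch still (under 0.05 rad/s) at 0.62 to 0.83 rad (x of carrier_a in the frame of carrier_base between -0.006 and 0.006 m and y of carrier_a in the frame of carrier_base between -0.006 and 0.006 m and angle between the x axis of each of carrier_a, carrier_b and the x axis of carrier_base, either way round below 0.1 rad and angle between each of carrier_a, carrier_b's own z axis and vertical below 0.05 rad and linear speed of each of carrier_a, carrier_b below 0.02 m/s and x of carrier_b in the frame of carrier_base between -0.006 and 0.006 m and y of carrier_b in the frame of carrier_base between -0.006 and 0.006 m and ((z of carrier_a in the frame of carrier_base between 0.007 and 0.013 m and z of carrier_b in the frame of carrier_base between 0.017 and 0.023 m) or (z of carrier_b in the frame of carrier_base between 0.007 and 0.013 m and z of carrier_a in the frame of carrier_base between 0.017 and 0.023 m)) and x of carrier_base in the frame of loading_board between -0.022 and 0.022 m and y of carrier_base in the frame of loading_board between -0.022 and 0.022 m and z of carrier_base in the frame of loading_board between 0.009 and 0.015 m and contact force between the fingers and carrier_a below 0.05 N and contact force between the fingers and carrier_b below 0.05 N and contact force between the fingers and carrier_base below 0.05 N and value of joint hatch between 0.62 and 0.83 rad and velocity of joint hatch between -0.05 and 0.05 rad/s and contact force between the fingers and hatch above 0.3 N); the arm keeps its last pose, push and grip.
It fails at once if the hatch slams or flies (faster than 2.5 rad/s) or runs up to its stop (beyond 1.25 rad) (value of joint hatch above 1.25 rad or velocity of joint hatch above 2.5 rad/s or velocity of joint hatch below -2.5 rad/s).
It fails at once if a bystander is moved by more than 30 mm (distance of any of jar, screwdriver, spool, parts_cup, tweezers, esd_brush from where it was at the start of the episode above 0.03 m).
It also fails if it takes over 64 s, if anything falls off the work surface, if the arm or the gripper's body presses on something with over 40 N, if the wrist force passes 120 N, or if a joint passes its speed limit or range.

## Working session

There is one attempt and no reset: what is moved stays moved. The work goes in short steps, Python scripts to look and compute and a tool call to move; the robot and the scene stay as the last step left them, time stands still between calls to the robot, and variables do not carry over. Pictures are saved under pics/ and viewed, about 8 in all and at most 12, crops included, and the job is handed in when it is done.

Besides the shell and the picture viewer there is one more tool, called after "Call:" by a JSON object that holds its "name" and its "arguments", one argument or row to a line. servo_tool: Moves the arm, as the interface text tells. Its arguments: {"type":"object","properties":{"targets":{"type":"array","items":{"type":"array"}},"gripper":{"type":"number"}},"required":["targets"]}

```bash
mkdir -p pics; python3 - <<'E'
from rig import telemetry, eyes, order, bot
import cv2,numpy as np
print(telemetry.read_state())
print(bot.tcp_to_grasp)
for n in("scene","top"):
    c=eyes.capture(n);cv2.imwrite(f"pics/{n}0.png",c["pixels"]);print(n,c["intrinsics"].round(2).tolist(),c["extrinsics"].round(4).tolist())
E
```

```text
{'time_s': 0.0, 'joint_positions': array([ 5.50900774e+01,  3.02779411e+01,  8.21576040e+01,  8.63652494e-04,
        6.76902455e+01, -1.02264452e+01]), 'qvel': array([-0.04789224,  0.10409832,  0.00596183, -0.05466203, -0.02192773,
        0.0284189 ]), 'tau': array([ 9.82823985e-05, -4.40037847e+01, -1.76592404e+01,  6.31107646e-02,
        5.83659403e-02, -1.68587753e-04]), 'position': array([0.26049968, 0.56724607, 0.19877594]), 'tcp_rot': array([[-9.08625990e-01,  4.17608912e-01, -1.26787058e-03],
       [ 4.17610642e-01,  9.08624311e-01, -1.79241172e-03],
       [ 4.03490920e-04, -2.15810812e-03, -9.99997590e-01]]), 'force': array([ 0.7063068 ,  0.57468931, -0.35525168]), 'moment': array([-0.01722242,  0.02276806, -0.01551874]), 'opening': 0.9990403050574577}
0.0187
scene [[404.76, 0.0, 274.93], [0.0, 404.76, 211.6], [0.0, 0.0, 1.0]] [[0.8384, 0.4425, -0.3183, 0.8637], [0.545, -0.6819, 0.4878, -0.4599], [-0.0012, -0.5824, -0.8129, 0.9529], [0.0, 0.0, 0.0, 1.0]]
top [[429.86, 0.0, 276.76], [0.0, 429.86, 212.2], [0.0, 0.0, 1.0]] [[0.0237, -0.9989, 0.0413, 0.4537], [-0.9997, -0.0234, 0.009, 0.0298], [-0.008, -0.0415, -0.9991, 1.1706], [0.0, 0.0, 0.0, 1.0]]
```

View pics/scene0.png

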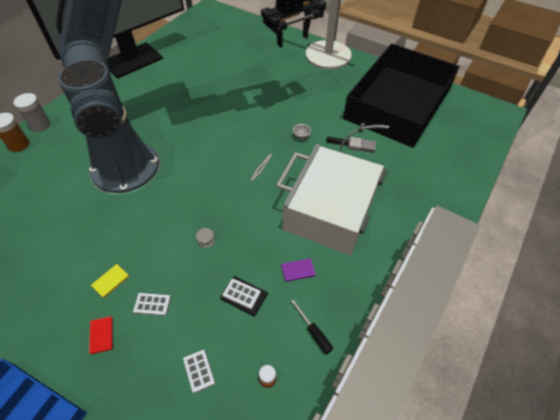

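View pics/top0.png

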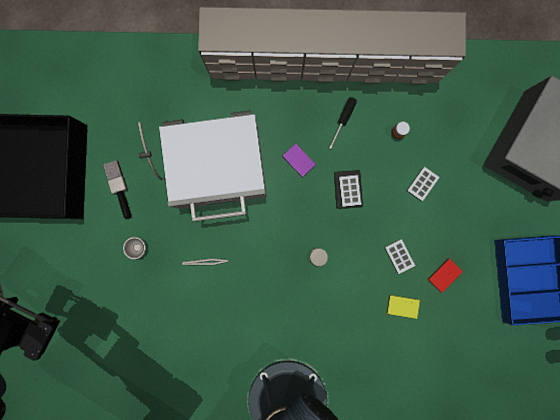

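The white carriers in the top view are base (348,190) on the black board, and loose ones at (423,183) and (400,256). Red (446,275), yellow (404,307) and purple (299,160) are look-alikes. The hatch bar is at about (218,213). I'll measure these and make one enlarged crop.

```bash
cat > h.py <<'E'
from rig import telemetry, eyes, order, bot
import cv2,numpy as np
def ray(c,px,z):
    K=c["intrinsics"];T=c["extrinsics"]
    d=np.c_[np.atleast_2d(px),np.ones(len(np.atleast_2d(px)))]@np.linalg.inv(K).T@T[:3,:3].T
    o=T[:3,3]; return o+d*((z-o[2])/d[:,2])[:,None]
def proj(c,p):
    T=np.linalg.inv(c["extrinsics"]);q=c["intrinsics"]@(T[:3,:3]@np.asarray(p,float)+T[:3,3]);return q[:2]/q[2]
def plate(c,uv,z,r=26,S=6):
    """white blob nearest uv -> centre, yaw of long axis, sizes; pockets' mean too"""
    u,v=[int(round(a)) for a in uv]
    u0,v0=u-r,v-r
    im=c["pixels"][v0:v+r,u0:u+r]
    g=cv2.resize(im.min(2),None,fx=S,fy=S,interpolation=cv2.INTER_CUBIC)
    g=g
    t,m=cv2.threshold(g,0,255,cv2.THRESH_OTSU)
    n,l,st,ce=cv2.connectedComponentsWithStats(m)
    k=1+np.argmax(st[1:,4]); m=(l==k).astype(np.uint8)
    cs,_=cv2.findContours(m,cv2.RETR_EXTERNAL,cv2.CHAIN_APPROX_NONE)
    hull=cv2.convexHull(max(cs,key=cv2.contourArea))[:,0].astype(float)
    f=lambda p:(np.asarray(p,float)+.5)/S-.5+[u0,v0]
    W=ray(c,f(hull),z)[:,:2]
    (x,y),(w,h),a=cv2.minAreaRect((W*1000).astype(np.float32))
    yaw=a if w>h else a+90
    fill=np.zeros_like(m);cv2.fillPoly(fill,[hull.astype(np.int32)],1)
    fill=cv2.erode(fill,np.ones((7,7)))
    n,l,st,ce=cv2.connectedComponentsWithStats(((fill>0)&(m==0)).astype(np.uint8),connectivity=4)
    ok=[i for i in range(1,n) if st[i,4]>60]
    P=ray(c,f(ce[ok]),z)[:,:2]*1000 if ok else np.zeros((1,2))
    pr=cv2.minAreaRect(P.astype(np.float32)); pyaw=pr[2] if pr[1][0]>pr[1][1] else pr[2]+90
    print("hull",np.round([x,y],1),"yaw %.1f"%((yaw+90)%180-90),np.round(sorted([w,h]),1),"| pockets",len(ok),P.mean(0).round(1),"yaw %.1f"%((pyaw+90)%180-90),np.round(pr[1],1))
    return P.mean(0)
E
python3 - <<'E'
from h import *
t=eyes.capture("top");s=eyes.capture("scene")
for n,uv,sv,z in(("base",(348,190),(243,294),.022),("p1",(423,183),(199,370),.010),("p2",(400,256),(152,304),.010)):
    print(n);plate(t,uv,z);plate(s,sv,z,28)
a=cv2.resize(t["pixels"][90:310,150:470],None,fx=2.5,fy=2.5,interpolation=cv2.INTER_CUBIC)
cv2.imwrite("pics/crop1.png",a)
E
```

```text
base
hull [ 564.4 -153.7] yaw 7.8 [51.3 81.3] | pockets 8 [ 564.6 -154. ] yaw 7.8 [51.1 21.3]
hull [ 563.4 -153.9] yaw 7.7 [52.9 82.9] | pockets 8 [ 563.  -153.4] yaw 7.7 [51.  21.3]
p1
hull [ 588.7 -353.3] yaw -34.3 [50.7 80.9] | pockets 8 [ 588.9 -353.6] yaw -34.3 [21.1 51.3]
hull [ 588.  -353.5] yaw -34.1 [52.3 82.7] | pockets 8 [ 587.6 -353.3] yaw -34.3 [21.1 51.2]
p2
hull [ 391.5 -292.8] yaw 27.8 [51.1 80.6] | pockets 8 [ 391.5 -292.9] yaw 28.0 [51.2 21.1]
hull [ 390.4 -293.1] yaw 28.2 [53.4 83.3] | pockets 8 [ 389.8 -292.8] yaw 28.1 [51.2 21.2]
```

View pics/crop1.png

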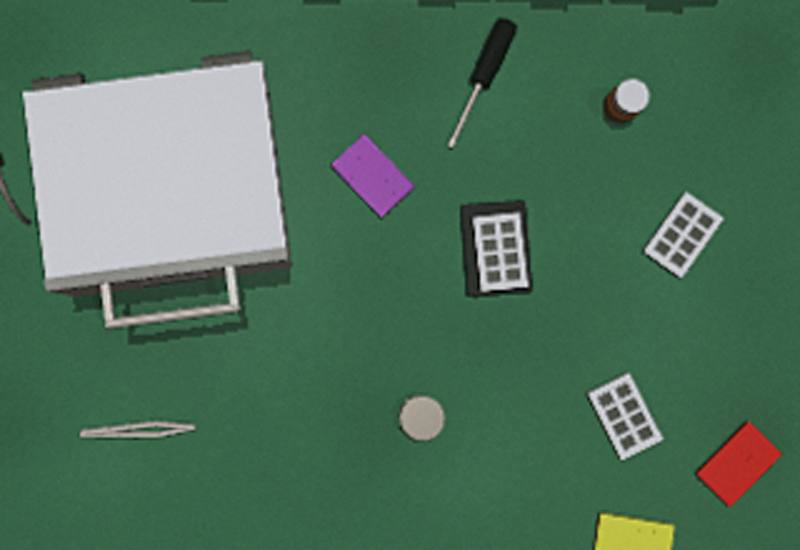

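The enlarged crop confirms it: the white 8-pocket plates are the ones meant, with the base on the black board. Sizes come out at about 81x51 mm and both views agree to 1.5 mm.

```bash
cat >> h.py <<'E'
from scipy.spatial.transform import Rotation as Ro
def goal(*ts,tilt=0):
    """ts: (x,y,z mm, jaw yaw deg) -> shift m / turn rad in current tool axes; tool down"""
    s=telemetry.read_state();R=s["tcp_rot"];p=s["position"]
    for x,y,z,yaw in ts:
        a=np.radians(yaw);Y=np.array([np.cos(a),np.sin(a),0]);Z=np.array([0,0,-1.]);G=np.c_[np.cross(Y,Z),Y,Z]
        print((R.T@(np.array([x,y,z])/1000-p)).round(4).tolist(),Ro.from_matrix(R.T@G).as_rotvec().round(4).tolist())
    print("t %.2f"%s["time_s"],"p",(p*1000).round(1),"yawY %.1f"%np.degrees(np.arctan2(R[1,1],R[0,1])),"F",s["force"].round(2),"op %.1f"%(s["opening"]*87),"q",s["joint_positions"].round(0))
E
python3 - <<'E'
from h import *
goal((500,100,220,0),(390.8,-292.9,120,-62))
E
```

```text
[-0.4127, -0.3249, -0.0205] [-0.0013, 0.0005, 1.14]
[-0.4775, -0.7274, 0.08] [-0.001, 0.0013, 2.2221]
t 0.20 p [260.7 567.5 199.1] yawY 65.3 F [0.7  0.94 0.69] op 86.9 q [ 55.  30.  82.  -0.  68. -10.]
```

Call:
{"name": "servo_tool", "arguments": {
  "targets": [
    [[-0.413, -0.325, -0.02], [0, 0, 1.14]],
    [[-0.413, -0.325, -0.02], [0, 0, 1.14]],
    [[-0.413, -0.325, -0.02], [0, 0, 1.14]],
    [[-0.413, -0.325, -0.02], [0, 0, 1.14]],
    [[-0.413, -0.325, -0.02], [0, 0, 1.14]],
    [[-0.413, -0.325, -0.02], [0, 0, 1.14]],
    [[-0.413, -0.325, -0.02], [0, 0, 1.14]],
    [[-0.413, -0.325, -0.02], [0, 0, 1.14]],
    [[-0.4775, -0.7274, 0.08], [0, 0, 2.222]],
    [[-0.4775, -0.7274, 0.08], [0, 0, 2.222]],
    [[-0.4775, -0.7274, 0.08], [0, 0, 2.222]],
    [[-0.4775, -0.7274, 0.08], [0, 0, 2.222]]
  ],
  "gripper": 0.087
}}

```text
time_s: 1.7
position: [0.4326, -0.1158, 0.1621]
tcp_rot: [[0.686, 0.728, 0.001], [0.728, -0.686, -0.0], [0.0, 0.001, -1.0]]
force: [-0.1, -0.8, -0.0]
opening: 0.998
```

```bash
python3 - <<'E'
from h import *
goal((390.8,-292.9,120,-62),(390.8,-292.9,3,-62))
E
```

```text
[-0.1575, 0.091, 0.0421] [0.0009, -0.0005, 0.3261]
[-0.1576, 0.0909, 0.1591] [0.0009, -0.0005, 0.3261]
t 1.70 p [ 432.6 -115.8  162.1] yawY -43.3 F [-0.07 -0.79 -0.04] op 86.8 q [-29.  20. 109.   0.  51.  14.]
```

Call:
{"name": "servo_tool", "arguments": {
  "targets": [
    [[-0.157, 0.091, 0.042], [0, 0, 0.326]],
    [[-0.157, 0.091, 0.042], [0, 0, 0.326]],
    [[-0.157, 0.091, 0.042], [0, 0, 0.326]],
    [[-0.157, 0.091, 0.042], [0, 0, 0.326]],
    [[-0.157, 0.091, 0.042], [0, 0, 0.326]],
    [[-0.157, 0.091, 0.042], [0, 0, 0.326]]
  ]
}}

```text
time_s: 2.45
position: [0.3927, -0.2891, 0.1205]
tcp_rot: [[0.879, 0.477, -0.0], [0.477, -0.879, 0.001], [0.0, -0.001, -1.0]]
force: [0.4, -0.1, -0.7]
opening: 0.997
```

```bash
python3 - <<'E'
from h import *
goal((390.8,-292.9,50,-62),(390.8,-292.9,3,-62))
E
```

```text
[-0.0035, 0.0025, 0.0705] [-0.0008, -0.0, 0.008]
[-0.0035, 0.0025, 0.1175] [-0.0008, -0.0, 0.008]
t 2.45 p [ 392.7 -289.1  120.5] yawY -61.5 F [ 0.36 -0.14 -0.71] op 86.8 q [-50.  27. 106.   0.  47.  12.]
```

Call:
{"name": "servo_tool", "arguments": {
  "targets": [
    [[-0.0035, 0.0025, 0.06], [0, 0, 0.008]],
    [[-0.0035, 0.0025, 0.1], [0, 0, 0.008]],
    [[-0.0035, 0.0025, 0.117], [0, 0, 0.008]],
    [[-0.0035, 0.0025, 0.117], [0, 0, 0.008]],
    [[-0.0035, 0.0025, 0.117], [0, 0, 0.008]]
  ]
}}

```text
time_s: 3.08
position: [0.3915, -0.2944, 0.0042]
tcp_rot: [[0.883, 0.469, 0.001], [0.469, -0.883, -0.001], [0.0, 0.001, -1.0]]
force: [0.2, 0.3, -0.4]
opening: 1.001
```

```bash
python3 - <<'E'
from h import *
goal((390.8,-292.9,3,-62))
c=eyes.capture("top");s=eyes.capture("scene")
a=cv2.resize(c["pixels"][200:310,330:470],None,fx=3,fy=3);b=cv2.resize(s["pixels"][240:350,80:220],None,fx=3,fy=3)
cv2.imwrite("pics/g1.png",np.vstack([a[:300],b[:300]]) if 0 else np.hstack([a[:,:390],b[:,:390]]))
E
```

```text
[0.0001, -0.0016, 0.0012] [0.0014, -0.0003, -0.0003]
t 3.08 p [ 391.5 -294.4    4.2] yawY -62.0 F [ 0.16  0.33 -0.38] op 87.1 q [-50.  40. 110.   0.  31.  12.]
```

View pics/g1.png

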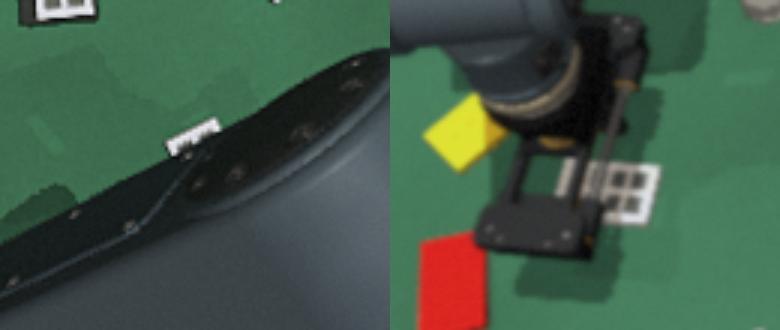

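Fingers straddle the plate at its middle, which shows at (610,190) right. Closing.

Call:
{"name": "servo_tool", "arguments": {
  "targets": [
    [[0, -0.001, 0.001], [0, 0, 0]],
    [[0, -0.001, 0.001], [0, 0, 0]],
    [[0, -0.001, 0.001], [0, 0, 0]],
    [[0, -0.001, 0.001], [0, 0, 0]],
    [[0, -0.001, 0.001], [0, 0, 0]],
    [[0, -0.001, 0.001], [0, 0, 0]],
    [[0, -0.001, -0.01], [0, 0, 0]],
    [[0, -0.001, -0.06], [0, 0, 0]],
    [[0, -0.001, -0.08], [0, 0, 0]],
    [[0, -0.001, -0.08], [0, 0, 0]]
  ],
  "gripper": 0.035
}}

```text
time_s: 4.42
position: [0.3912, -0.2948, 0.0853]
tcp_rot: [[0.884, 0.468, 0.003], [0.468, -0.884, -0.004], [0.001, 0.005, -1.0]]
force: [-0.7, 0.7, 1.0]
opening: 0.403
```

```bash
python3 - <<'E'
from h import *
goal((563.9,-153.8,90,-82.2))
E
```

```text
[0.2186, -0.0438, -0.0047] [0.0045, -0.0018, 0.3508]
t 4.42 p [ 391.2 -294.8   85.3] yawY -62.1 F [-0.71  0.65  1.04] op 35.1 q [-50.  30. 108.   0.  42.  12.]
```

```bash
python3 - <<'E'
from h import *
c=eyes.capture("top");s=eyes.capture("scene")
a=cv2.resize(c["pixels"][160:310,330:470],None,fx=2.8,fy=2.8);b=cv2.resize(s["pixels"][220:370,80:220],None,fx=2.8,fy=2.8)
cv2.imwrite("pics/g2.png",np.hstack([a,b]))
E
```

```text
(no output)
```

View pics/g2.png

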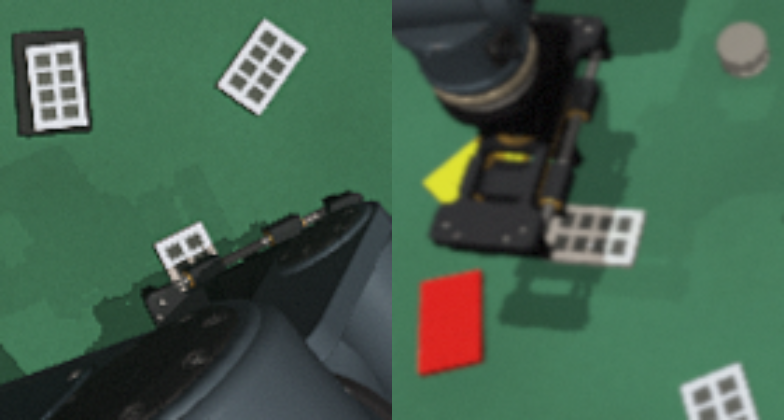

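```bash
python3 - <<'E'
from h import *
c=eyes.capture("top");s=eyes.capture("scene");st=telemetry.read_state()
p=st["position"];R=st["tcp_rot"]
for cam,n in((c,"top"),(s,"scene")):
    print(n,"tcp",proj(cam,p).round(),"jaw+",proj(cam,p+R[:,1]*.0175).round(),"jaw-",proj(cam,p-R[:,1]*.0175).round(),"grasp",proj(cam,p-R[:,2]*.019).round(),"body",proj(cam,p-R[:,2]*.07).round(), "orig plate",proj(cam,(.3908,-.2929,.01)).round(1))
plate(s,(154,304),.010,24)
plate(c,(400,256),.010,24)
plate(s,(154,304),.092,24)
print(st["opening"],st["force"])
E
```

```text
top tcp [408. 259.] jaw+ [414. 255.] jaw- [402. 262.] grasp [410. 259.] body [417. 261.] orig plate [399.8 256.4]
scene tcp [143. 291.] jaw+ [141. 298.] jaw- [145. 284.] grasp [141. 287.] body [135. 277.] orig plate [151.6 303.2]
hull [ 391.7 -292.8] yaw 28.7 [54.7 83. ] | pockets 8 [ 389.5 -293. ] yaw 28.5 [51.8 22.4]
hull [ 409.6 -283.3] yaw -61.5 [41.  51.1] | pockets 3 [ 408.9 -283.1] yaw -7.1 [17.2 20.5]
hull [ 432.8 -307.3] yaw 28.7 [49.9 75.8] | pockets 8 [ 430.8 -307.5] yaw 28.5 [47.3 20.5]
0.3996019848408373 [ 0.02334433  1.20371946 -0.86578249]
```

```bash
python3 - <<'E'
from h import *
c=eyes.capture("top");s=eyes.capture("scene");st=telemetry.read_state()
p=st["position"];R=st["tcp_rot"]
out=[]
for cam,(u0,v0) in((c,(365,215)),(s,(100,245))):
    k=7;im=cv2.resize(cam["pixels"][v0:v0+80,u0:u0+56],None,fx=k,fy=k,interpolation=cv2.INTER_CUBIC)
    im=np.clip(im.astype(float)*1.8,0,255).astype(np.uint8)
    for q,col in((p,(0,0,255)),(p+R[:,1]*.0175,(255,255,0)),(p-R[:,1]*.0175,(255,0,255))):
        a=((proj(cam,q)-[u0,v0]+.5)*k).astype(int);cv2.circle(im,tuple(int(i) for i in a),5,col,2)
    out.append(im)
cv2.imwrite("pics/g3.png",np.hstack(out))
E
```

```text
(no output)
```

View pics/g3.png

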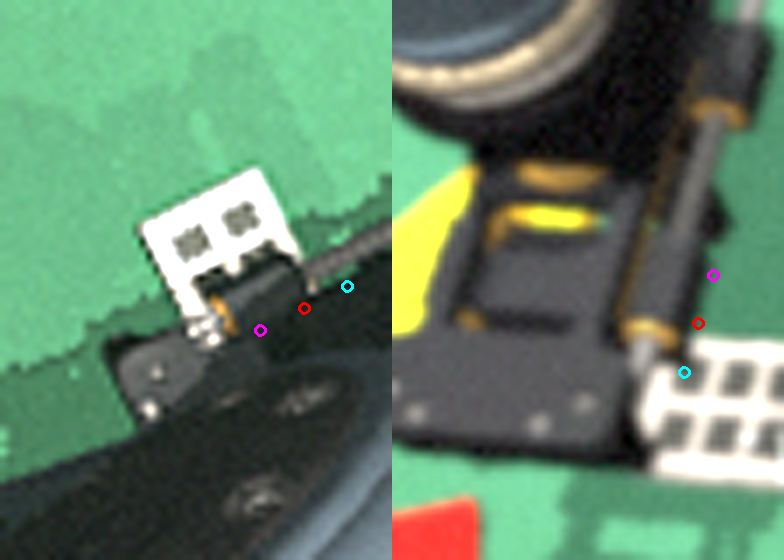

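The gripper's jaws are empty: the plate is still at its measured spot. In this view the fingertips end short of the circles where the TCP should be, so the real tips look higher than the telemetry says. I'll probe the height gently, straddling the plate.

Call:
{"name": "servo_tool", "arguments": {
  "targets": [
    [[0, 0.001, 0], [0, 0, 0]],
    [[0, 0.001, 0], [0, 0, 0]],
    [[0, 0.001, 0.0], [0, 0, 0]],
    [[0, 0.001, 0.04], [0, 0, 0]],
    [[0, 0.001, 0.075], [0, 0, 0]],
    [[0, 0.001, 0.082], [0, 0, 0]],
    [[0, 0.001, 0.082], [0, 0, 0]],
    [[0, 0.001, 0.082], [0, 0, 0]]
  ],
  "gripper": 0.087
}}

```text
time_s: 5.72
position: [0.3913, -0.2954, 0.0024]
tcp_rot: [[0.884, 0.468, 0.001], [0.468, -0.884, -0.002], [0.0, 0.002, -1.0]]
force: [0.4, -0.6, 0.4]
opening: 0.993
```

Call:
{"name": "servo_tool", "arguments": {
  "targets": [
    [[0, 0, 0.001], [0, 0, 0]],
    [[0, 0, 0.002], [0, 0, 0]],
    [[0, 0, 0.002], [0, 0, 0]]
  ]
}}

```text
time_s: 6.1
position: [0.3908, -0.2948, -0.0005]
tcp_rot: [[0.884, 0.468, 0.0], [0.468, -0.884, -0.0], [0.0, 0.001, -1.0]]
force: [0.1, -0.3, -0.0]
opening: 0.998
```

Call:
{"name": "servo_tool", "arguments": {
  "targets": [
    [[0, 0, 0.001], [0, 0, 0]],
    [[0, 0, 0.002], [0, 0, 0]],
    [[0, 0, 0.002], [0, 0, 0]]
  ]
}}

```text
time_s: 6.48
position: [0.3906, -0.2946, -0.0029]
tcp_rot: [[0.884, 0.468, -0.0], [0.468, -0.884, 0.0], [-0.0, -0.0, -1.0]]
force: [1.2, -0.5, -0.8]
opening: 0.998
```

No contact below z=0, so the tips really are higher. Continuing.

Call:
{"name": "servo_tool", "arguments": {
  "targets": [
    [[0, 0, 0.001], [0, 0, 0]],
    [[0, 0, 0.003], [0, 0, 0]],
    [[0, 0, 0.003], [0, 0, 0]]
  ]
}}

```text
time_s: 6.85
position: [0.3906, -0.2946, -0.0059]
tcp_rot: [[0.884, 0.468, -0.0], [0.468, -0.884, 0.0], [-0.0, -0.0, -1.0]]
force: [0.5, -0.2, -0.3]
opening: 1.0
```

Call:
{"name": "servo_tool", "arguments": {
  "targets": [
    [[0, 0, 0.001], [0, 0, 0]],
    [[0, 0, 0.003], [0, 0, 0]],
    [[0, 0, 0.003], [0, 0, 0]]
  ]
}}

```text
time_s: 7.22
position: [0.3906, -0.2946, -0.0089]
tcp_rot: [[0.884, 0.468, -0.0], [0.468, -0.884, 0.0], [-0.0, -0.0, -1.0]]
force: [0.8, 0.4, -0.0]
opening: 0.997
```

Call:
{"name": "servo_tool", "arguments": {
  "targets": [
    [[0, 0, 0.001], [0, 0, 0]],
    [[0, 0, 0.003], [0, 0, 0]],
    [[0, 0, 0.003], [0, 0, 0]]
  ]
}}

```text
time_s: 7.6
position: [0.3906, -0.2946, -0.0119]
tcp_rot: [[0.884, 0.468, -0.0], [0.468, -0.884, 0.0], [-0.0, -0.0, -1.0]]
force: [-0.9, -0.5, -0.2]
opening: 1.0
```

Call:
{"name": "servo_tool", "arguments": {
  "targets": [
    [[0, 0, 0.001], [0, 0, 0]],
    [[0, 0, 0.003], [0, 0, 0]],
    [[0, 0, 0.003], [0, 0, 0]]
  ]
}}

```text
time_s: 7.98
position: [0.3906, -0.2946, -0.0149]
tcp_rot: [[0.884, 0.468, -0.0], [0.468, -0.884, 0.0], [-0.0, -0.0, -1.0]]
force: [-0.4, 0.1, 1.1]
opening: 1.0
```

Call:
{"name": "servo_tool", "arguments": {
  "targets": [
    [[0, 0, 0.001], [0, 0, 0]],
    [[0, 0, 0.002], [0, 0, 0]],
    [[0, 0, 0.002], [0, 0, 0]]
  ]
}}

```text
time_s: 8.35
position: [0.3907, -0.2946, -0.0168]
tcp_rot: [[0.884, 0.468, -0.0], [0.468, -0.884, 0.0], [-0.0, -0.0, -1.0]]
force: [-0.4, 0.6, -0.6]
opening: 0.996
```

Call:
{"name": "servo_tool", "arguments": {
  "targets": [
    [[0, 0, 0.001], [0, 0, 0]],
    [[0, 0, 0.002], [0, 0, 0]],
    [[0, 0, 0.002], [0, 0, 0]]
  ]
}}

```text
time_s: 8.72
position: [0.3906, -0.2946, -0.0188]
tcp_rot: [[0.884, 0.468, -0.0], [0.468, -0.884, 0.0], [-0.0, -0.0, -1.0]]
force: [-0.7, -0.4, -0.6]
opening: 1.002
```

Call:
{"name": "servo_tool", "arguments": {
  "targets": [
    [[0, 0, 0.001], [0, 0, 0]],
    [[0, 0, 0.002], [0, 0, 0]],
    [[0, 0, 0.002], [0, 0, 0]]
  ]
}}

```text
time_s: 9.1
position: [0.3906, -0.2946, -0.0208]
tcp_rot: [[0.884, 0.468, -0.0], [0.468, -0.884, 0.0], [-0.0, -0.0, -1.0]]
force: [-0.9, 0.3, -0.1]
opening: 1.005
```

Call:
{"name": "servo_tool", "arguments": {
  "targets": [
    [[0, 0, 0.001], [0, 0, 0]],
    [[0, 0, 0.002], [0, 0, 0]],
    [[0, 0, 0.002], [0, 0, 0]]
  ]
}}

```text
time_s: 9.48
position: [0.3907, -0.2947, -0.0224]
tcp_rot: [[0.884, 0.468, 0.0], [0.468, -0.884, -0.0], [0.0, 0.0, -1.0]]
force: [-0.4, 0.6, 4.2]
opening: 1.0
```

Call:
{"name": "servo_tool", "arguments": {
  "targets": [
    [[0, 0, 0.001], [0, 0, 0]],
    [[0, 0, 0.002], [0, 0, 0]],
    [[0, 0, 0.002], [0, 0, 0]]
  ]
}}

```text
time_s: 9.85
position: [0.3907, -0.2947, -0.0225]
tcp_rot: [[0.884, 0.468, 0.001], [0.468, -0.884, -0.001], [0.0, 0.001, -1.0]]
force: [-2.0, 1.4, 22.4]
opening: 1.002
```

Contact at reported z = -22.3 mm, so the real fingertips sit 22 mm behind the reported TCP. From here true tip z = reported + 22. I'll back off the bench and grip.

Call:
{"name": "servo_tool", "arguments": {
  "targets": [
    [[0.001, -0.0015, -0.005], [0, 0, 0]],
    [[0.001, -0.0015, -0.005], [0, 0, 0]]
  ]
}}

```text
time_s: 10.1
position: [0.391, -0.2929, -0.0195]
tcp_rot: [[0.884, 0.468, 0.0], [0.468, -0.884, -0.0], [0.0, 0.0, -1.0]]
force: [0.1, 0.0, 0.3]
opening: 0.998
```

Call:
{"name": "servo_tool", "arguments": {
  "targets": [
    [[0, 0, 0], [0, 0, 0]],
    [[0, 0, 0], [0, 0, 0]],
    [[0, 0, 0], [0, 0, 0]],
    [[0, 0, 0], [0, 0, 0]],
    [[0, 0, 0], [0, 0, 0]],
    [[0, 0, 0], [0, 0, 0]]
  ],
  "gripper": 0.035
}}

```text
time_s: 10.85
position: [0.3908, -0.2928, -0.0198]
tcp_rot: [[0.884, 0.468, -0.0], [0.468, -0.884, 0.0], [-0.0, -0.0, -1.0]]
force: [0.3, 0.6, -1.7]
opening: 0.57
```

Call:
{"name": "servo_tool", "arguments": {
  "targets": [
    [[0, 0, -0.02], [0, 0, 0]],
    [[0, 0, -0.06], [0, 0, 0]],
    [[0, 0, -0.09], [0, 0, 0]],
    [[0, 0, -0.09], [0, 0, 0]]
  ]
}}

```text
time_s: 11.35
position: [0.392, -0.2941, 0.0721]
tcp_rot: [[0.884, 0.468, 0.003], [0.468, -0.884, -0.004], [0.001, 0.005, -1.0]]
force: [-0.8, -0.5, -1.0]
opening: 0.568
```

```bash
python3 - <<'E'
from h import *
s=eyes.capture("scene")
goal((563.9,-153.8,70,-82.2))
p=telemetry.read_state()["position"]
uv=proj(s,(p[0],p[1],p[2]+.0198+.01)); print(uv)
plate(s,uv+[4,3],p[2]+.0298,26)
E
```

```text
[0.2179, -0.0424, 0.0009] [0.0019, -0.0008, 0.3507]
t 11.40 p [ 391.2 -293.2   70.9] yawY -62.1 F [ 0.08  0.63 -1.37] op 49.4 q [-50.  32. 108.  -0.  40.  12.]
[141.68250652 287.62515411]
hull [ 413.6 -283.2] yaw -54.7 [39.5 55.3] | pockets 3 [ 406.9 -283.5] yaw -16.2 [14.7 19. ]
```

Call:
{"name": "servo_tool", "arguments": {
  "targets": [
    [[0.218, -0.0424, 0], [0, 0, 0.351]],
    [[0.218, -0.0424, 0], [0, 0, 0.351]],
    [[0.218, -0.0424, 0], [0, 0, 0.351]],
    [[0.218, -0.0424, 0], [0, 0, 0.351]],
    [[0.218, -0.0424, 0], [0, 0, 0.351]],
    [[0.218, -0.0424, 0], [0, 0, 0.351]],
    [[0.218, -0.0424, 0], [0, 0, 0.351]],
    [[0.218, -0.0424, 0], [0, 0, 0.351]]
  ]
}}

```text
time_s: 12.4
position: [0.5627, -0.1543, 0.0701]
tcp_rot: [[0.991, 0.133, -0.001], [0.133, -0.991, 0.0], [-0.001, -0.0, -1.0]]
force: [-0.6, -0.1, -1.2]
opening: 0.568
```

```bash
python3 - <<'E'
from h import *
goal((563.9,-153.8,8,-82.2))
E
```

```text
[0.0013, -0.0004, 0.0621] [-0.0005, 0.0008, -0.0023]
t 12.40 p [ 562.7 -154.3   70.1] yawY -82.3 F [-0.64 -0.08 -1.23] op 49.4 q [-26.  37.  94.  -0.  49.  56.]
```

Call:
{"name": "servo_tool", "arguments": {
  "targets": [
    [[0.001, -0.0005, 0.04], [0, 0, 0]],
    [[0.001, -0.0005, 0.062], [0, 0, 0]],
    [[0.001, -0.0005, 0.062], [0, 0, 0]],
    [[0.001, -0.0005, 0.062], [0, 0, 0]]
  ]
}}

```text
time_s: 12.9
position: [0.565, -0.1535, 0.009]
tcp_rot: [[0.991, 0.135, 0.001], [0.135, -0.991, -0.001], [0.001, 0.001, -1.0]]
force: [-0.9, -0.2, -0.6]
opening: 0.568
```

```bash
python3 - <<'E'
from h import *
goal((563.9,-153.8,3,-82.2))
E
```

```text
[-0.0012, 0.0001, 0.006] [0.0008, -0.0011, -0.0011]
t 12.90 p [ 565.  -153.5    9. ] yawY -82.3 F [-0.94 -0.19 -0.59] op 49.4 q [-26.  43.  96.  -0.  42.  56.]
```

Call:
{"name": "servo_tool", "arguments": {
  "targets": [
    [[0, 0, 0.003], [0, 0, 0]],
    [[0, 0, 0.005], [0, 0, 0]],
    [[0, 0, 0.005], [0, 0, 0]],
    [[0, 0, 0.005], [0, 0, 0]]
  ]
}}

```text
time_s: 13.4
position: [0.5647, -0.1528, 0.0034]
tcp_rot: [[0.991, 0.136, 0.0], [0.136, -0.991, -0.0], [0.0, 0.0, -1.0]]
force: [-0.1, -0.1, -0.6]
opening: 0.568
```

Call:
{"name": "servo_tool", "arguments": {
  "targets": [
    [[0, 0, 0.001], [0, 0, 0]],
    [[0, 0, 0.001], [0, 0, 0]],
    [[0, 0, 0.001], [0, 0, 0]]
  ]
}}

```text
time_s: 13.78
position: [0.5646, -0.1528, 0.0022]
tcp_rot: [[0.991, 0.135, -0.0], [0.135, -0.991, 0.0], [-0.0, -0.0, -1.0]]
force: [-0.5, -0.7, -2.1]
opening: 0.569
```

Call:
{"name": "servo_tool", "arguments": {
  "targets": [
    [[-0.0005, 0.001, 0.0005], [0, 0, 0]],
    [[-0.0005, 0.001, 0.0005], [0, 0, 0]]
  ]
}}

```text
time_s: 14.02
position: [0.5645, -0.1536, 0.0022]
tcp_rot: [[0.991, 0.135, 0.001], [0.135, -0.991, 0.0], [0.001, -0.0, -1.0]]
force: [-0.0, 2.6, 3.0]
opening: 0.566
```

Call:
{"name": "servo_tool", "arguments": {
  "targets": [
    [[0, 0, 0], [0, 0, 0]],
    [[0, 0, 0], [0, 0, 0]],
    [[0, 0, 0], [0, 0, 0]],
    [[0, 0, 0], [0, 0, 0]],
    [[0, 0, -0.02], [0, 0, 0]],
    [[0, 0, -0.08], [0, 0, 0]],
    [[0, 0, -0.08], [0, 0, 0]],
    [[0, 0, -0.08], [0, 0, 0]]
  ],
  "gripper": 0.08
}}

```text
time_s: 15.02
position: [0.564, -0.1538, 0.0819]
tcp_rot: [[0.991, 0.136, -0.0], [0.136, -0.991, -0.0], [-0.0, 0.0, -1.0]]
force: [-1.5, -0.2, -0.1]
opening: 0.92
```

```bash
python3 - <<'E'
from h import *
goal((588.3,-353.5,60,-124.3),(588.3,-353.5,-19.5,-124.3))
E
```

```text
[-0.003, 0.2012, 0.0219] [0.0001, 0.0, 0.7346]
[-0.003, 0.2012, 0.1014] [0.0001, 0.0, 0.7346]
t 15.03 p [ 564.  -153.8   81.9] yawY -82.2 F [-1.46 -0.2  -0.07] op 80.0 q [-26.  36.  94.  -0.  50.  56.]
```

Call:
{"name": "servo_tool", "arguments": {
  "targets": [
    [[-0.003, 0.2012, 0.022], [0, 0, 0.7346]],
    [[-0.003, 0.2012, 0.022], [0, 0, 0.7346]],
    [[-0.003, 0.2012, 0.022], [0, 0, 0.7346]],
    [[-0.003, 0.2012, 0.022], [0, 0, 0.7346]],
    [[-0.003, 0.2012, 0.022], [0, 0, 0.7346]],
    [[-0.003, 0.2012, 0.022], [0, 0, 0.7346]],
    [[-0.003, 0.2012, 0.022], [0, 0, 0.7346]],
    [[-0.003, 0.2012, 0.022], [0, 0, 0.7346]]
  ],
  "gripper": 0.087
}}

```text
time_s: 16.02
position: [0.5887, -0.3524, 0.06]
tcp_rot: [[0.827, -0.562, -0.0], [-0.562, -0.827, 0.0], [-0.0, -0.0, -1.0]]
force: [0.1, 1.0, 0.0]
opening: 0.996
```

```bash
python3 - <<'E'
from h import *
goal((588.3,-353.5,-19.5,-124.3))
t=eyes.capture("top");s=eyes.capture("scene")
plate(t,(348,190),.032);plate(s,(242,291),.032,28)
plate(t,(348,190),.022)
plate(s,(199,370),.010,28)
im=lambda c,u,v:cv2.resize(c["pixels"][v-35:v+35,u-35:u+35],None,fx=5.6,fy=5.6,interpolation=cv2.INTER_CUBIC)
cv2.imwrite("pics/st1.png",np.hstack([im(t,348,190),im(s,242,291)]))
E
```

```text
[0.0003, 0.0011, 0.0795] [-0.0, 0.0002, 0.0019]
t 16.02 p [ 588.7 -352.4   60. ] yawY -124.2 F [0.07 1.03 0.01] op 86.6 q [-40.  44.  79.   0.  57.  84.]
hull [ 565.1 -153.5] yaw 7.9 [51.3 81.3] | pockets 8 [ 565.2 -153.8] yaw 7.8 [51.3 21.1]
hull [ 564.2 -154.4] yaw 8.2 [54.5 83.4] | pockets 8 [ 563.6 -153.2] yaw 8.0 [51.2 21.1]
hull [ 566.1 -155.1] yaw 7.9 [51.8 82. ] | pockets 8 [ 566.2 -155.4] yaw 7.8 [51.8 21.3]
hull [ 586.8 -365.4] yaw 48.0 [ 75.5 100.3] | pockets 11 [ 584.7 -351.5] yaw 7.5 [67.3 49.1]
```

View pics/st1.png

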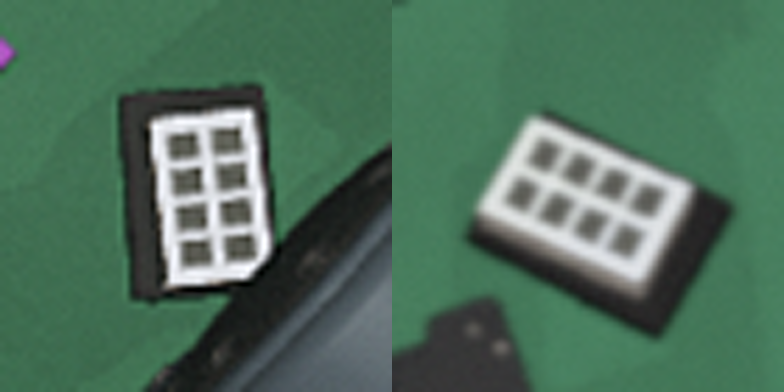

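The first plate sits flush on the base. Offsets are about 0.6 mm and 0.2 mm, yaw 7.8°. Now the second one.

Call:
{"name": "servo_tool", "arguments": {
  "targets": [
    [[0.0003, 0.001, 0.05], [0, 0, 0.002]],
    [[0.0003, 0.001, 0.079], [0, 0, 0.002]],
    [[0.0003, 0.001, 0.079], [0, 0, 0.002]],
    [[0.0003, 0.001, 0.079], [0, 0, 0.002]]
  ]
}}

```text
time_s: 16.62
position: [0.5884, -0.3545, -0.0189]
tcp_rot: [[0.825, -0.565, 0.0], [-0.565, -0.825, -0.0], [0.0, 0.0, -1.0]]
force: [0.3, 0.0, -0.2]
opening: 0.998
```

Call:
{"name": "servo_tool", "arguments": {
  "targets": [
    [[0, 0, 0], [0, 0, 0]],
    [[0, 0, 0], [0, 0, 0]],
    [[0, 0, 0], [0, 0, 0]],
    [[0, 0, 0], [0, 0, 0]],
    [[0, 0, 0], [0, 0, 0]],
    [[0, 0, 0], [0, 0, 0]]
  ],
  "gripper": 0.035
}}

```text
time_s: 17.38
position: [0.5882, -0.3546, -0.0191]
tcp_rot: [[0.825, -0.565, 0.0], [-0.565, -0.825, 0.0], [0.0, -0.0, -1.0]]
force: [0.5, -0.2, 0.7]
opening: 0.571
```

Call:
{"name": "servo_tool", "arguments": {
  "targets": [
    [[0, 0, -0.02], [0, 0, 0]],
    [[0, 0, -0.06], [0, 0, 0]],
    [[0, 0, -0.1], [0, 0, 0]],
    [[0, 0, -0.1], [0, 0, 0]],
    [[0, 0, -0.1], [0, 0, 0]]
  ]
}}

```text
time_s: 18.0
position: [0.5878, -0.3543, 0.0811]
tcp_rot: [[0.825, -0.565, -0.0], [-0.565, -0.825, 0.0], [-0.0, 0.0, -1.0]]
force: [-0.9, 0.3, -1.0]
opening: 0.565
```

```bash
python3 - <<'E'
from h import *
goal((564.4,-153.8,80,-82.2))
E
```

```text
[-0.1326, -0.1521, 0.0012] [-0.0001, 0.0004, -0.7369]
t 18.00 p [ 587.8 -354.3   81.1] yawY -124.4 F [-0.85  0.3  -0.97] op 49.2 q [-40.  43.  78.  -0.  59.  84.]
```

Call:
{"name": "servo_tool", "arguments": {
  "targets": [
    [[-0.1326, -0.1521, 0], [0, 0, -0.737]],
    [[-0.1326, -0.1521, 0], [0, 0, -0.737]],
    [[-0.1326, -0.1521, 0], [0, 0, -0.737]],
    [[-0.1326, -0.1521, 0], [0, 0, -0.737]],
    [[-0.1326, -0.1521, 0], [0, 0, -0.737]],
    [[-0.1326, -0.1521, 0], [0, 0, -0.737]],
    [[-0.1326, -0.1521, 0], [0, 0, -0.737]],
    [[-0.1326, -0.1521, 0], [0, 0, -0.737]],
    [[-0.1326, -0.1521, 0], [0, 0, -0.737]]
  ]
}}

```text
time_s: 19.12
position: [0.5648, -0.1548, 0.0807]
tcp_rot: [[0.991, 0.134, 0.0], [0.134, -0.991, -0.0], [0.0, 0.0, -1.0]]
force: [-0.5, -0.1, -1.1]
opening: 0.569
```

```bash
python3 - <<'E'
from h import *
goal((564.4,-153.8,18,-82.2))
E
```

```text
[-0.0003, -0.0011, 0.0627] [0.0001, -0.0, -0.0012]
t 19.12 p [ 564.8 -154.8   80.7] yawY -82.3 F [-0.45 -0.09 -1.13] op 49.5 q [-26.  36.  94.  -0.  50.  56.]
```

Call:
{"name": "servo_tool", "arguments": {
  "targets": [
    [[-0.0003, -0.001, 0.04], [0, 0, 0]],
    [[-0.0003, -0.001, 0.06], [0, 0, 0]],
    [[-0.0003, -0.001, 0.065], [0, 0, 0]],
    [[-0.0003, -0.001, 0.066], [0, 0, 0]],
    [[-0.0003, -0.001, 0.066], [0, 0, 0]],
    [[-0.0003, -0.001, 0.066], [0, 0, 0]]
  ]
}}

```text
time_s: 19.88
position: [0.565, -0.1535, 0.0157]
tcp_rot: [[0.991, 0.136, 0.002], [0.136, -0.991, -0.001], [0.001, 0.001, -1.0]]
force: [0.8, 0.1, -0.9]
opening: 0.568
```

```bash
python3 - <<'E'
from h import *
goal((564.4,-153.8,13,-82.2))
E
```

```text
[-0.0007, 0.0002, 0.0027] [0.001, -0.0015, 0.0001]
t 19.88 p [ 565.  -153.5   15.7] yawY -82.2 F [ 0.75  0.13 -0.87] op 49.4 q [-26.  42.  95.   0.  42.  56.]
```

Call:
{"name": "servo_tool", "arguments": {
  "targets": [
    [[-0.0005, 0, 0.002], [0, 0, 0]],
    [[-0.0005, 0, 0.002], [0, 0, 0]],
    [[-0.0005, 0, 0.002], [0, 0, 0]]
  ]
}}

```text
time_s: 20.25
position: [0.5638, -0.1533, 0.0128]
tcp_rot: [[0.991, 0.136, -0.0], [0.136, -0.991, 0.0], [-0.0, -0.0, -1.0]]
force: [-0.4, -0.4, -1.4]
opening: 0.565
```

Call:
{"name": "servo_tool", "arguments": {
  "targets": [
    [[0, 0.0003, 0.001], [0, 0, 0]],
    [[0, 0.0003, 0.001], [0, 0, 0]],
    [[0, 0.0003, 0.001], [0, 0, 0]]
  ]
}}

```text
time_s: 20.62
position: [0.5639, -0.1533, 0.0128]
tcp_rot: [[0.991, 0.136, -0.0], [0.136, -0.991, 0.0], [0.0, -0.0, -1.0]]
force: [-2.0, 1.7, 5.4]
opening: 0.568
```

Call:
{"name": "servo_tool", "arguments": {
  "targets": [
    [[0, 0, -0.001], [0, 0, 0]],
    [[0, 0, -0.001], [0, 0, 0]],
    [[0, 0, -0.001], [0, 0, 0]],
    [[0, 0, -0.001], [0, 0, 0]],
    [[0, 0, -0.02], [0, 0, 0]],
    [[0, 0, -0.08], [0, 0, 0]],
    [[0, 0, -0.14], [0, 0, 0]],
    [[0, 0, -0.16], [0, 0, 0]],
    [[0, 0, -0.16], [0, 0, 0]]
  ],
  "gripper": 0.075
}}

```text
time_s: 21.75
position: [0.5651, -0.1542, 0.1737]
tcp_rot: [[0.991, 0.136, 0.004], [0.136, -0.991, -0.002], [0.004, 0.003, -1.0]]
force: [-0.2, -1.1, -0.2]
opening: 0.859
```

```bash
python3 - <<'E'
from h import *
goal((500,-330,180,-82.2))
E
```

```text
[-0.0884, 0.1654, -0.0062] [0.0026, -0.0039, 0.0001]
t 21.75 p [ 565.1 -154.2  173.7] yawY -82.2 F [-0.16 -1.07 -0.22] op 74.7 q [-26.  29.  90.  -0.  61.  56.]
```

```bash
python3 - <<'E'
from h import *
c=eyes.capture("top");s=eyes.capture("scene")
for cam,f in((c,"top"),(s,"scene")):
    im=cv2.imread(f"pics/{f}0.png");S=6
    u0,v0,u1,v1=(180,188,258,228) if f=="top" else (268,145,315,200)
    im=cv2.resize(im[v0:v1,u0:u1],None,fx=S,fy=S,interpolation=cv2.INTER_CUBIC)
    b=im.astype(int); m=((b[...,2]>110)).astype(np.uint8)   # red high: not green, not shadow
    ys,xs=np.nonzero(m)
    px=np.c_[(xs+.5)/S-.5+u0,(ys+.5)/S-.5+v0]
    W=ray(cam,px,.115)[:,:2]*1000
    # front direction guess: lowest-x band
    k=W[W[:,0]<np.percentile(W[:,0],3)+200]
    mm=cv2.cvtColor(m*255,cv2.COLOR_GRAY2BGR)
    cv2.imwrite(f"pics/m_{f}.png",cv2.resize(np.hstack([im,mm]),None,fx=.8 if f=="top" else 1.2,fy=.8 if f=="top" else 1.2))
a=cv2.imread("pics/m_top.png");b=cv2.imread("pics/m_scene.png")
h=max(a.shape[1],b.shape[1]);pad=lambda q:cv2.copyMakeBorder(q,0,0,0,h-q.shape[1],cv2.BORDER_CONSTANT)
cv2.imwrite("pics/m.png",np.vstack([pad(a),pad(b)]));print(a.shape,b.shape)
E
```

```text
(192, 749, 3) (396, 677, 3)
```

View pics/m.png

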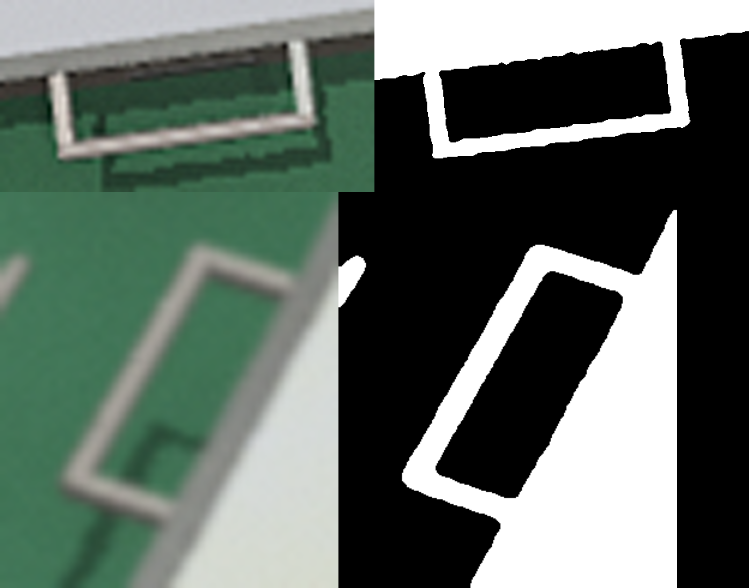

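The masks are clean: the bar, its two arms and the hatch's front edge show in both views. I'll fit the bar's centre line and ends.

```bash
python3 - <<'E'
from h import *
c=eyes.capture("top");s=eyes.capture("scene");S=6
for cam,f,(u0,v0,u1,v1) in((c,"top",(180,188,258,228)),(s,"scene",(268,145,315,200))):
    im=cv2.resize(cv2.imread(f"pics/{f}0.png")[v0:v1,u0:u1],None,fx=S,fy=S,interpolation=cv2.INTER_CUBIC)
    m=im[...,2]>110; P=[]
    if f=="top":
        for x in range(115,345):
            r=np.nonzero(m[:,x])[0]; e=r[-1]; k=e
            while m[k,x]: k-=1
            P.append([x,(e+k+1)/2])
    else:
        for y in range(85,215):
            r=np.nonzero(m[y,20:])[0]+20; a=r[r>40][0]; k=a
            while m[y,k]: k+=1
            P.append([a,k-1]); P[-1]=[(a+k-1)/2,y]
    f2=lambda p:(np.asarray(p,float)+.5)/S-.5+[u0,v0]
    W=ray(cam,f2(P),.112)[:,:2]*1000
    vx,vy,x0,y0=cv2.fitLine(W.astype(np.float32),cv2.DIST_HUBER,0,.01,.01).ravel()
    if vy<0: vx,vy=-vx,-vy
    n=np.array([-vy,vx]) # toward -x (front)
    ys,xs=np.nonzero(m);A=ray(cam,f2(np.c_[xs,ys]),.112)[:,:2]*1000
    d=(A-[x0,y0])@n; t=(A-[x0,y0])@[vx,vy]
    sel=(abs(d)<4)&(abs(t)<90); lo,hi=t[sel].min(),t[sel].max()
    mid=np.array([x0,y0])+[vx*(lo+hi)/2,vy*(lo+hi)/2]
    res=(W-[x0,y0])@n
    print(f,"bar mid",mid.round(1),"len %.1f"%(hi-lo),"dir yaw %.2f"%np.degrees(np.arctan2(vy,vx)),"res %.2f"%res.std())
plate(c,(348,190),.042); plate(s,(242,289),.042,28)
E
```

```text
top bar mid [485.7 183.2] len 133.6 dir yaw 98.96 res 0.14
scene bar mid [482.3 186.8] len 135.7 dir yaw 99.07 res 0.14
hull [ 565.1 -167.3] yaw 0.8 [ 90.8 137.5] | pockets 4 [ 550.  -179.8] yaw -28.8 [ 40.  105.3]
hull [ 565.3 -155.7] yaw 7.1 [60.8 87.1] | pockets 8 [ 562.  -153.4] yaw 8.0 [54.1 21.2]
```

```bash
python3 - <<'E'
from h import *
goal((485,184,140,9))
E
```

```text
[-0.0311, -0.3444, 0.0307] [-0.0043, 0.0008, -1.5917]
t 21.95 p [ 562.7 -153.   169.9] yawY -82.2 F [0.32 0.3  0.4 ] op 75.4 q [-26.  29.  90.  -0.  61.  56.]
```

Call:
{"name": "servo_tool", "arguments": {
  "targets": [
    [[-0.031, -0.344, 0.01], [0, 0, -1.592]],
    [[-0.031, -0.344, 0.01], [0, 0, -1.592]],
    [[-0.031, -0.344, 0.01], [0, 0, -1.592]],
    [[-0.031, -0.344, 0.01], [0, 0, -1.592]],
    [[-0.031, -0.344, 0.03], [0, 0, -1.592]],
    [[-0.031, -0.344, 0.03], [0, 0, -1.592]],
    [[-0.031, -0.344, 0.03], [0, 0, -1.592]],
    [[-0.031, -0.344, 0.03], [0, 0, -1.592]],
    [[-0.031, -0.344, 0.03], [0, 0, -1.592]],
    [[-0.031, -0.344, 0.03], [0, 0, -1.592]],
    [[-0.031, -0.344, 0.03], [0, 0, -1.592]],
    [[-0.031, -0.344, 0.03], [0, 0, -1.592]]
  ],
  "gripper": 0.03
}}

```text
time_s: 23.45
position: [0.4863, 0.1829, 0.1414]
tcp_rot: [[-0.156, 0.988, -0.001], [0.988, 0.156, -0.0], [0.0, -0.001, -1.0]]
force: [1.0, 0.1, 0.5]
opening: 0.345
```

```bash
python3 - <<'E'
from h import *
goal((485,184,76,9))
t=eyes.capture("top");s=eyes.capture("scene")
plate(t,(348,190),.042); plate(s,(242,288),.042,28)
im=lambda c,u,v:cv2.resize(c["pixels"][v-35:v+35,u-35:u+35],None,fx=5.6,fy=5.6,interpolation=cv2.INTER_CUBIC)
cv2.imwrite("pics/st2.png",np.vstack([np.hstack([im(t,348,190),im(s,242,288)]),]))
E
```

```text
[0.0013, -0.0011, 0.0654] [-0.0007, -0.0, -0.0006]
t 23.45 p [486.3 182.9 141.4] yawY 9.0 F [0.99 0.14 0.47] op 30.0 q [  8.  27. 101.   0.  53.  -1.]
hull [ 563.9 -153.2] yaw 7.7 [51.4 81.1] | pockets 8 [ 564.1 -153.7] yaw 7.8 [51.1 21.2]
hull [ 564.2 -154.5] yaw 8.1 [55.9 86. ] | pockets 8 [ 562.4 -153.1] yaw 8.1 [51.  21.2]
```

View pics/st2.png

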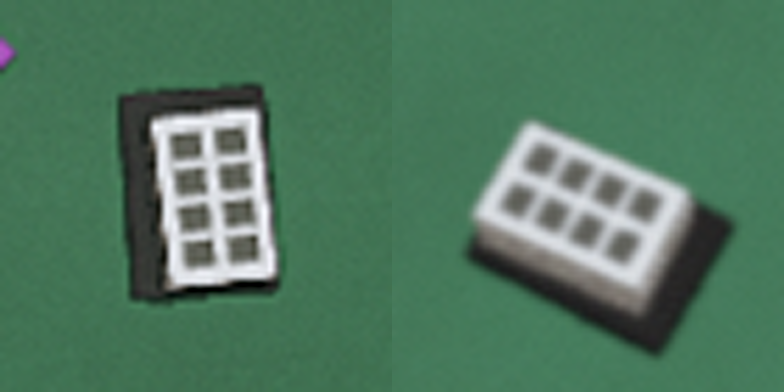

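The pile is square: the top plate is within about 0.6 mm of the base in both views. Now down onto the bar.

Call:
{"name": "servo_tool", "arguments": {
  "targets": [
    [[0.001, -0.001, 0.03], [0, 0, 0]],
    [[0.001, -0.001, 0.05], [0, 0, 0]],
    [[0.001, -0.001, 0.06], [0, 0, 0]],
    [[0.001, -0.001, 0.065], [0, 0, 0]],
    [[0.001, -0.001, 0.065], [0, 0, 0]]
  ]
}}

```text
time_s: 24.18
position: [0.4856, 0.1839, 0.0769]
tcp_rot: [[-0.157, 0.988, 0.0], [0.988, 0.157, 0.0], [-0.0, 0.0, -1.0]]
force: [0.7, -0.3, 1.0]
opening: 0.344
```

```bash
python3 - <<'E'
from h import *
goal((485,184,76,9))
s=eyes.capture("scene")
cv2.imwrite("pics/b1.png",cv2.resize(s["pixels"][130:230,250:350],None,fx=5.5,fy=5.5,interpolation=cv2.INTER_CUBIC))
E
```

```text
[0.0002, -0.0006, 0.0009] [0.0003, 0.0, 0.0002]
t 24.18 p [485.6 183.9  76.9] yawY 9.0 F [ 0.71 -0.29  0.98] op 29.9 q [  8.  33. 103.  -0.  44.  -1.]
```

View pics/b1.png

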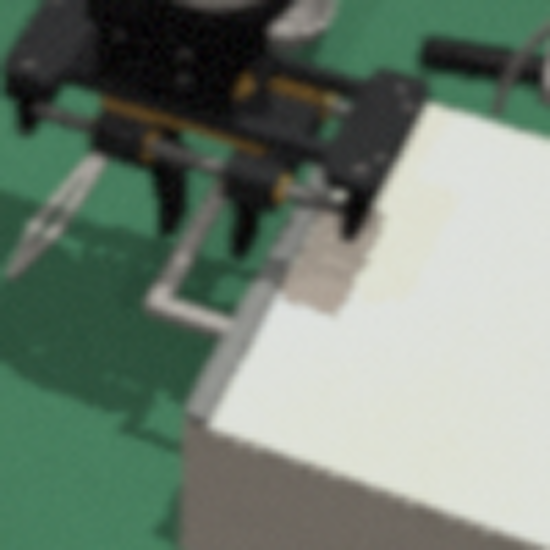

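The fingers, at (170,220) and (243,245), straddle the bar, so I'm closing on it.

Call:
{"name": "servo_tool", "arguments": {
  "targets": [
    [[0, 0, 0], [0, 0, 0]],
    [[0, 0, 0], [0, 0, 0]],
    [[0, 0, 0], [0, 0, 0]],
    [[0, 0, 0], [0, 0, 0]],
    [[0, 0, 0], [0, 0, 0]]
  ],
  "gripper": 0
}}

```text
time_s: 24.85
position: [0.4838, 0.1836, 0.0768]
tcp_rot: [[-0.157, 0.988, -0.003], [0.988, 0.157, -0.001], [-0.0, -0.003, -1.0]]
force: [-5.0, -2.2, 5.3]
opening: 0.101
```

```bash
python3 - <<'E'
from h import *
goal((485,184,76,9))
E
```

```text
[0.0002, 0.0012, 0.0008] [-0.0029, 0.0001, 0.0005]
t 24.85 p [483.8 183.6  76.8] yawY 9.0 F [-4.95 -2.19  5.33] op 8.8 q [  8.  33. 104.  -0.  44.  -1.]
```

Call:
{"name": "servo_tool", "arguments": {
  "targets": [
    [[0, -0.001, -0.012], [0, 0, 0]],
    [[0, 0, -0.024], [0, 0, 0]],
    [[0, 0.001, -0.036], [0, 0, 0]],
    [[0, 0.003, -0.048], [0, 0, 0]],
    [[0, 0.006, -0.059], [0, 0, 0]],
    [[0, 0.009, -0.071], [0, 0, 0]],
    [[0, 0.013, -0.082], [0, 0, 0]],
    [[0, 0.0175, -0.0935], [0, 0, 0]],
    [[0, 0.0225, -0.1045], [0, 0, 0]],
    [[0, 0.028, -0.115], [0, 0, 0]],
    [[0, 0.034, -0.1255], [0, 0, 0]],
    [[0, 0.034, -0.1255], [0, 0, 0]]
  ],
  "gripper": 0
}}

```text
time_s: 26.35
position: [0.518, 0.1889, 0.2036]
tcp_rot: [[-0.157, 0.988, -0.002], [0.988, 0.157, -0.001], [-0.0, -0.002, -1.0]]
force: [-6.6, -2.2, 1.0]
opening: 0.105
```

```bash
cat >> h.py <<'E'
def hatch():
    s=telemetry.read_state();p=s["position"]*1000;b=np.array([np.cos(np.radians(9)),np.sin(np.radians(9)),0])
    d=p-[483.8,183.6,76.8];x=d@b;z=d[2]
    print("x %.1f z %.1f"%(x,z),"theta_z %.3f theta_xz %.3f"%(np.arcsin(z/240),np.arctan2(z,240-x)),"rad %.1f"%np.hypot(z,240-x),"F",s["force"].round(1),"op %.1f"%(s["opening"]*87),"t",s["time_s"])
E
python3 -c "
from h import *
hatch()"
```

```text
x 34.6 z 126.8 theta_z 0.557 theta_xz 0.553 rad 241.4 F [-6.6 -2.2  1. ] op 9.1 t 26.35
```

Call:
{"name": "servo_tool", "arguments": {
  "targets": [
    [[0, 0.0055, -0.01], [0, 0, 0]],
    [[0, 0.0125, -0.02], [0, 0, 0]],
    [[0, 0.02, -0.029], [0, 0, 0]],
    [[0, 0.028, -0.038], [0, 0, 0]],
    [[0, 0.0365, -0.047], [0, 0, 0]],
    [[0, 0.045, -0.055], [0, 0, 0]],
    [[0, 0.0545, -0.0625], [0, 0, 0]],
    [[0, 0.062, -0.0685], [0, 0, 0]],
    [[0, 0.062, -0.0685], [0, 0, 0]],
    [[0, 0.062, -0.0685], [0, 0, 0]],
    [[0, 0.062, -0.0685], [0, 0, 0]]
  ],
  "gripper": 0
}}

```text
time_s: 27.72
position: [0.5816, 0.1989, 0.2745]
tcp_rot: [[-0.157, 0.988, 0.005], [0.988, 0.157, 0.0], [-0.001, 0.004, -1.0]]
force: [-4.7, -1.9, 7.9]
opening: 0.1
```

```bash
python3 -c "
from h import *
hatch()
s=eyes.capture('scene')
cv2.imwrite('pics/b2.png',cv2.resize(s['pixels'][110:230,250:390],None,fx=4.5,fy=4.5,interpolation=cv2.INTER_CUBIC))"
```

```text
x 99.0 z 197.7 theta_z 0.968 theta_xz 0.951 rad 242.9 F [-4.7 -1.9  7.9] op 8.7 t 27.725
```

View pics/b2.png

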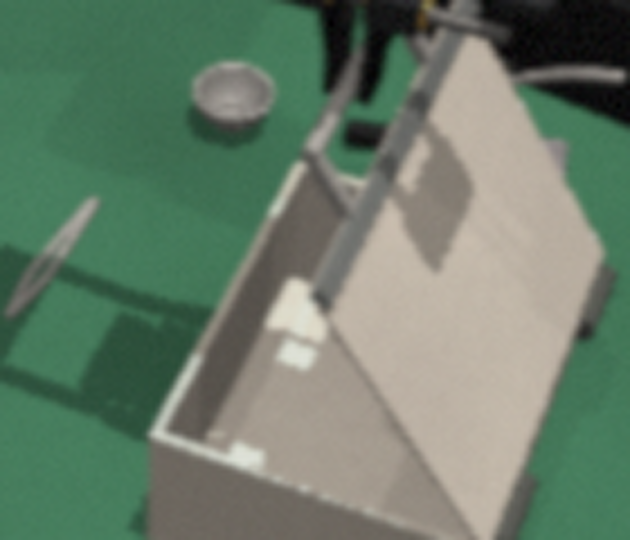

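The hatch is raised to about 0.95 rad, the bar is held and the box stands open. Easing back to about 0.73.

Call:
{"name": "servo_tool", "arguments": {
  "targets": [
    [[0, -0.0075, 0.006], [0, 0, 0]],
    [[0, -0.015, 0.012], [0, 0, 0]],
    [[0, -0.022, 0.0185], [0, 0, 0]],
    [[0, -0.029, 0.025], [0, 0, 0]],
    [[0, -0.034, 0.03], [0, 0, 0]],
    [[0, -0.037, 0.0335], [0, 0, 0]],
    [[0, -0.037, 0.0335], [0, 0, 0]],
    [[0, -0.037, 0.0335], [0, 0, 0]],
    [[0, -0.037, 0.0335], [0, 0, 0]],
    [[0, -0.037, 0.0335], [0, 0, 0]],
    [[0, -0.037, 0.0335], [0, 0, 0]]
  ],
  "gripper": 0
}}

```text
time_s: 29.15
position: [0.5443, 0.193, 0.2399]
tcp_rot: [[-0.157, 0.988, 0.002], [0.988, 0.157, -0.0], [-0.001, 0.002, -1.0]]
force: [-7.0, -2.3, 6.5]
opening: 0.101
```

```bash
python3 -c "
from h import *
hatch()
t=eyes.capture('top');s=eyes.capture('scene')
plate(t,(348,190),.042); plate(s,(242,288),.042,28)
a=np.radians(9);b=np.array([np.cos(a),np.sin(a),0]);y=np.array([-b[1],b[0],0]);h=np.array([.4838,.1836,.112])+.24*b
f=lambda th,r,yy:h+yy*y-r*np.cos(th)*b+np.array([0,0,r*np.sin(th)])
for th in(.65,.73,.8,.95): print(th,'corner',proj(s,f(th,.2,-.12)).round(1),'top',proj(t,f(th,.2,-.12)).round(1))
cv2.imwrite('pics/b3.png',cv2.resize(s['pixels'][110:230,250:390],None,fx=4.5,fy=4.5,interpolation=cv2.INTER_CUBIC))"
```

```text
x 61.2 z 163.1 theta_z 0.747 theta_xz 0.740 rad 242.0 F [-7.  -2.3  6.5] op 8.8 t 29.15
hull [ 563.9 -153.2] yaw 7.7 [51.5 81.1] | pockets 8 [ 564.1 -153.7] yaw 7.8 [51.1 21.2]
hull [ 564.4 -154.4] yaw 7.6 [55.8 86.1] | pockets 8 [ 562.4 -153.1] yaw 8.1 [51.  21.2]
0.65 corner [300.  180.6] top [259.7 170.8]
0.73 corner [304.4 178.5] top [258.8 165.4]
0.8 corner [308.6 176.9] top [258.  160.2]
0.95 corner [319.  174.5] top [256.1 148. ]
```

View pics/b3.png

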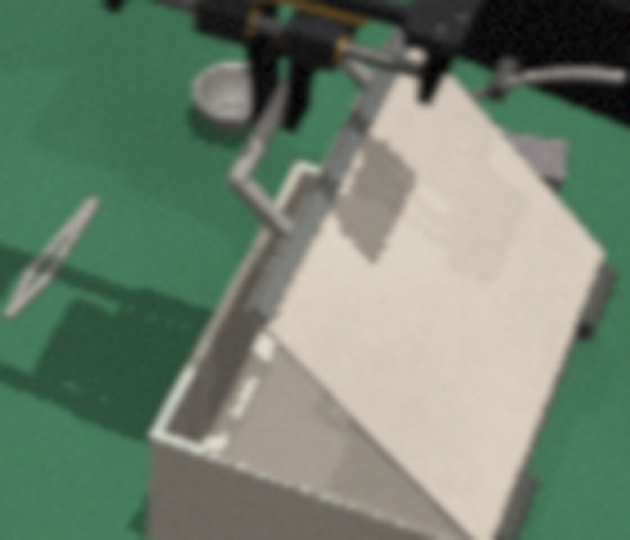

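The hatch is held by its bar. Its near corner, at (308,180) in the scene view, fits 0.75 rad once the small offset seen at 0.95 is removed, and the arm pose gives 0.74. One settling hold, then I hand in.

Call:
{"name": "servo_tool", "arguments": {
  "targets": [
    [[0, 0, 0], [0, 0, 0]],
    [[0, 0, 0], [0, 0, 0]],
    [[0, 0, 0], [0, 0, 0]],
    [[0, 0, 0], [0, 0, 0]]
  ],
  "gripper": 0
}}

```text
time_s: 29.75
position: [0.5443, 0.193, 0.2399]
tcp_rot: [[-0.157, 0.988, 0.002], [0.988, 0.157, -0.0], [-0.001, 0.002, -1.0]]
force: [-7.6, -2.4, 6.7]
opening: 0.102
```

```bash
python3 -c "
from h import *
hatch();print(telemetry.read_state()['qvel'].round(2))
print(order.hand_in())"
```

```text
x 61.2 z 163.1 theta_z 0.747 theta_xz 0.740 rad 242.0 F [-7.6 -2.4  6.7] op 8.9 t 29.75
[-0.11 -0.04  0.07  0.04 -0.02  0.14]
the job is handed in; nothing more can be done
None
```

I stacked both loose carriers on the base carrier and let go. Then I raised the hatch by its bar to about 0.95 rad, eased it back to about 0.74 rad (about 6° below balance), and handed in at 29.75 s while still holding it.

**Failed first grasp:** the first try at a carrier closed on nothing. Lowering the open fingers gently onto the bench showed their real tips are about 22 mm behind the reported TCP. I corrected for that from then on.

**Last checks:**
- **Pile:** the top plate was within about 0.7 mm and 0.4° of where the base was measured in both views, and it was unchanged after the hatch moves. The base-to-board offset was only judged by eye, at roughly 8 to 10 mm.
- **Hatch:** the arm pose gave 0.740 to 0.747 rad. The camera, with a small offset correction, gave about 0.75 rad. The arm was still, the fingers were closed on the bar at about 9 mm, and the wrist read about 10 N.
- **Disagreements:** the two views placed the bar about 5 mm apart, so I used a middle value and the grasp held. The bar measured about 134 mm long instead of 130, which I put down to image blur.
- **Bystanders:** none were touched as far as I could tell, but I did not re-measure them at the end.

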